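Open the pump's filter housing and catch its sprung screw cap

TASK

Unscrew the black cap from the slanted filter neck of the bench vacuum pump (ordinary right-hand thread, a little over one full turn) and keep hold of it as it comes free, because a spring underneath pushes it off and it must not be dropped. Set the cap down open side down inside the shallow steel tray and let go of it. Leave the cotton jar, the dropper bottle and the timer where they stand.

Things in the scene. Friction and masses are not known exactly. Their poses are not given: they have to be found in the camera images.
- vacuum_pump: Grey bench vacuum pump, fixed to the worktop, 130 mm wide, 260 mm long, up to 126 mm high, case 92 mm. Origin at the worktop under the case, 80 mm behind the case's front; +x points to the motor, z up. The filter neck rises from the front top edge, leaning 30 degrees towards the pump's -x side, which faces roughly to the robot. A tall fridge stands to its left.
- neck_top (a point): Centre of the open upper end of the aluminium filter neck, inside the cap at the start. z = the neck's axis, outward and up, 30 degrees from vertical. Neck 38 mm across, 48 mm over its thread, on a 62 mm foot that ends 34 mm below this point. Right-hand thread, 18 mm lead: the cap turns anticlockwise seen from outside and rises 2.9 mm per rad; play about 1.5 mm axially and sideways.
- spring_plate (a joint): Sprung steel plate in the neck, travel along the neck's axis in m: 0 as pressed in by the closed cap, 0.034 fully out. It pushes the cap outward with 4.5 N, falling to 2 N when out: enough to throw a freed cap off. It follows the cap as it rises. Friction keeps a cap still on its thread from turning by itself.
- cap: Black screw cap, 60 mm across, 57 mm high, about 70 g. Origin at the centre of its open rim; z = its axis, from rim to closed top. The upper 22 mm is a solid knurled head 60 mm across; the skirt below is 35 mm long, 57.6 mm across. It frees about 7 rad from the start, is held against pulling until then, and must then be drawn 12 mm more along the axis to leave the neck.
- cap_grip (a point): Centre of the cap's knurled head, on its axis, 46 mm above the rim and 11 mm below the top; axes as the cap. The place to grip.
- tray: Shallow square steel tray, 120 x 120 mm, 16 mm high, walls and floor 3 mm thick, loose, 0.8 kg. Origin at the centre of its underside; z up, x and y along its sides. Just behind it (+x) stands a 166 mm high bench centrifuge.
- cotton_jar: Glass jar with cotton and a steel lid, 64 mm across and 99 mm high, a bystander. Origin at the centre of its underside.
- wash_bottle: White dropper bottle, 36 mm across and 97 mm high, a bystander. Origin at the centre of its underside.
- timer: White round lab timer with a grey dial, 64 mm across and 42 mm high, a bystander. Origin at the centre of its underside.
Mind the look-alikes: they are no part of the job. What is shaped like the cap but blue is not meant.

How it is judged:
By the outcome, as a careful person would: the job done as asked, in the order asked, and still so for the second after the job is handed in, with the robot touching nothing.
It also fails if it takes over 72 s, if anything falls off the work surface, if the arm or the gripper's body presses on something with over 40 N, if the wrist force passes 120 N, or if a joint passes its speed limit or range.

ROBOT

A 6-joint arm with a two-finger parallel gripper is mounted at the origin on a cart in front of the work surface, level with it; the furniture and walls round the work are solid. World frame = base frame: x ahead of the robot, y to its left, z up, the work surface at z = 0. Lengths are in m, angles in rad, forces in N, time in s.
With the tool pointing down it reaches from about 0.35 to 0.85 m from the base axis. Payload 8.1 kg.
Tool frame: the origin (TCP) lies at the very end of the fingers, on their centre line; the grasp point (between the pads) lies 19 mm behind it; z points along the fingers, y is the direction in which the jaws open and shut (so a half turn about z gives the same grasp; the last joint's range is limited). The gripper opens to 85 mm and grips with 20 to 120 N. Pads are 22 mm wide; open, the fingers measure 114 mm over their backs; the gripper's body (76 mm by 85 mm) begins 54 mm behind the grasp point. The pads swing forward as they close: fully open they stand 13 mm farther back than shut.
Start: joints at [-1.26, 0.13, 1.488, -0, 1.523, -0.085], TCP at [0.231, -0.554, 0.231] pointing down, gripper open.
Joint ranges: [-2.96, 2.96], [-0.89, 2.26], [0.02, 2.5], [-1.34, 4.48], [0, 2.73], [-2.66, 2.66]. Speed limits (rad/s): [2.39, 2.39, 2.79, 3.14, 3.14, 3.14].

INTERFACE

Orientations are given as [roll, pitch, yaw] about the fixed x, y, z axes, in that order (R = Rz(yaw) Ry(pitch) Rx(roll)).
In Python, from workcell import get_state, get_image, hand_in gives the robot as it stands.
- The arm moves only by the tool apply_moves, never from a script. Its argument "series" is a list that holds one entry, the list of rows, each a list of 7 numbers: the turn, a rotation vector about the tool's x, y, z in degrees, then the shift along the tool's x, y, z in mm, then the finger opening in mm, from 0 to 85.4. A call has 1 to 12 rows; each row is the pose to reach, as a shift and turn from the pose commanded when the call began, along the tool's axes at that moment; what a row does not reach only later rows make up. A row lasts 1/8 s, in which the tool goes at most 62.5 mm and 10.7 degrees, less where a joint would pass 70% of its speed; a pose out of reach is approached as far as the arm can. A call with a gripper value outside its range is refused whole. The fingers move at their own pace and stop on an object; "newtons" is the grip in N (left out, the last holds). Time passes only in rows, so rows that repeat a pose let the fingers close. It gives the time, the measured TCP pose, the force and the opening at its end, in the units of the state.
- get_state(): the state, without advancing time (a new reading comes with each control period).
- get_image(name): name is "scene" or "side" or "wrist"; returns a dict with "image" (420x560x3 uint8, red, green, blue), "K" (3x3 intrinsics, pixels), "T" (4x4, takes a point from camera to world coordinates). Camera axes: x right, y up, looking along -z (the intrinsics and any distortion apply to the point x, -y, -z); pixel columns grow to the right and rows downward; lengths in m; the calibration is good to about 2 mm. The wrist camera is an equidistant fisheye: a pixel r from the principal point sees the ray r / f radians off the axis. A picture is of the moment at which its call begins. There is no depth.
- hand_in(): hands the job in, once; it reports no verdict.
The state is a dict: "time_s": time; "joint_positions": joint angles; "joint_vel": joint speeds; "joint_efforts": joint torques, N m; "position": TCP position; "orientation": TCP orientation; "contact_force": force on the tool from outside, world axes, zero at the start; "wrist_torque": the same for the moment, N m; "finger_gap": finger opening in m.
Only numpy, scipy, OpenCV 4.12 (cv2) and the standard library are available. Lean on these libraries where they do the work, as an engineer would, in place of code of your own. Each camera call takes 0.05 s, during which the arm holds its last target.

## Working session

There is one attempt and no reset: what is moved stays moved. The work goes in short steps, Python scripts to look and compute and a tool call to move; the robot and the scene stay as the last step left them, time stands still between calls to the robot, and variables do not carry over. Pictures are saved under pics/ and viewed, and the job is handed in when it is done.

Besides the shell and the picture viewer there is one more tool, called after ">>>" as a command line: name --argument value ..., lists and objects as JSON in quotes. apply_moves: Moves the arm, as the interface text tells. Its arguments: {"type":"object","properties":{"series":{"type":"array","items":{"type":"array","items":{"type":"array","items":{"type":"number"}}}},"newtons":{"type":"number"}},"required":["series"]}

```bash
mkdir -p pics; ls; python3 - <<'E'
from workcell import get_state,get_image
import cv2,numpy as np
for n in ["scene","side","wrist"]:
    d=get_image(n); cv2.imwrite(f"pics/{n}0.png",d["image"][:,:,::-1]); print(n,d["K"],np.round(d["T"],3).tolist(),[k for k in d])
    np.savez(f"{n}0.npz",K=d["K"],T=d["T"],im=d["image"])
s=get_state();print(s)
E
```

```text
pics
scene [[480.73117609   0.         278.98315937]
 [  0.         480.73117609 213.18820036]
 [  0.           0.           1.        ]] [[-0.643, 0.508, -0.572, -0.275], [-0.766, -0.427, 0.481, 0.667], [0.0, 0.748, 0.664, 1.051], [0.0, 0.0, 0.0, 1.0]] ['image', 'K', 'T']
side [[455.27021641   0.         264.97797341]
 [  0.         455.27021641 204.60869863]
 [  0.           0.           1.        ]] [[-0.219, 0.627, -0.747, -0.603], [-0.976, -0.151, 0.16, 0.252], [-0.012, 0.764, 0.645, 1.067], [0.0, 0.0, 0.0, 1.0]] ['image', 'K', 'T']
wrist [[325.1922621    0.         277.11779495]
 [  0.         325.1922621  212.60488688]
 [  0.           0.           1.        ]] [[0.387, 0.881, 0.272, 0.299], [-0.922, 0.37, 0.112, -0.524], [-0.002, -0.294, 0.956, 0.372], [0.0, 0.0, 0.0, 1.0]] ['image', 'K', 'T']
{'time_s': 0.15, 'joint_positions': array([-1.26039237e+00,  1.31017153e-01,  1.48903037e+00,  1.94567445e-05,
        1.52299216e+00, -8.54132286e-02]), 'joint_vel': array([ 0.00033719, -0.00053288, -0.0054254 , -0.00052111,  0.00036739,
        0.001278  ]), 'joint_efforts': array([ 3.32813615e-04, -5.70061898e+01, -5.01158595e+01, -1.67980174e-04,
        9.58247634e-03, -2.67846247e-05]), 'position': array([ 0.23122828, -0.55319872,  0.23046712]), 'orientation': array([-3.14015256e+00, -1.42807480e-04,  3.95816139e-01]), 'contact_force': array([-1.06096887,  0.22544649, -0.69738987]), 'wrist_torque': array([ 0.01345114, -0.0056924 , -0.00808638]), 'finger_gap': 0.08530997244460221}
```

View pics/scene0.png

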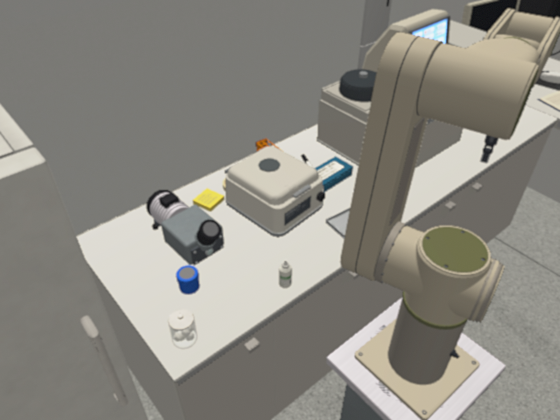

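View pics/side0.png

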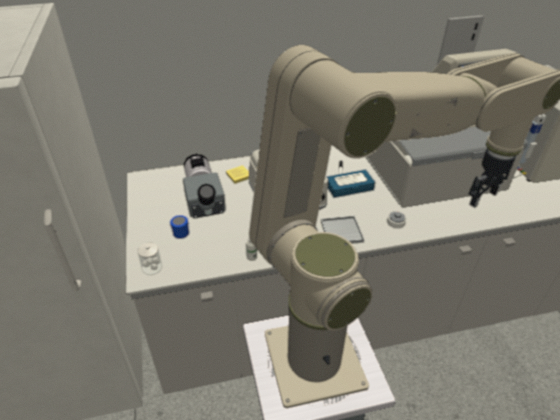

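View pics/wrist0.png

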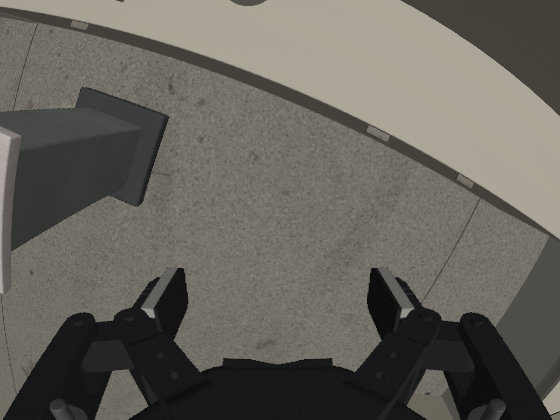

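Candidates for the cap: the black cap on the pump's slanted neck at scene (208,232) and side (207,194), a blue look-alike on the bench at scene (188,280), the black round lid at scene (360,85), and the pump's black motor end at scene (160,205). The description fits the first, so I'll check it close up.

```bash
python3 - <<'E'
import cv2
def crop(n,x,y,w,h,out,s):
    im=cv2.imread(f"pics/{n}0.png")[y:y+h,x:x+w]
    cv2.imwrite(out,cv2.resize(im,None,fx=s,fy=s,interpolation=cv2.INTER_CUBIC))
crop("scene",140,180,100,90,"pics/c1.png",8)
crop("side",165,145,80,75,"pics/c2.png",8)
crop("side",300,200,120,60,"pics/c3.png",6)
E
```

```text
(no output)
```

View pics/c1.png

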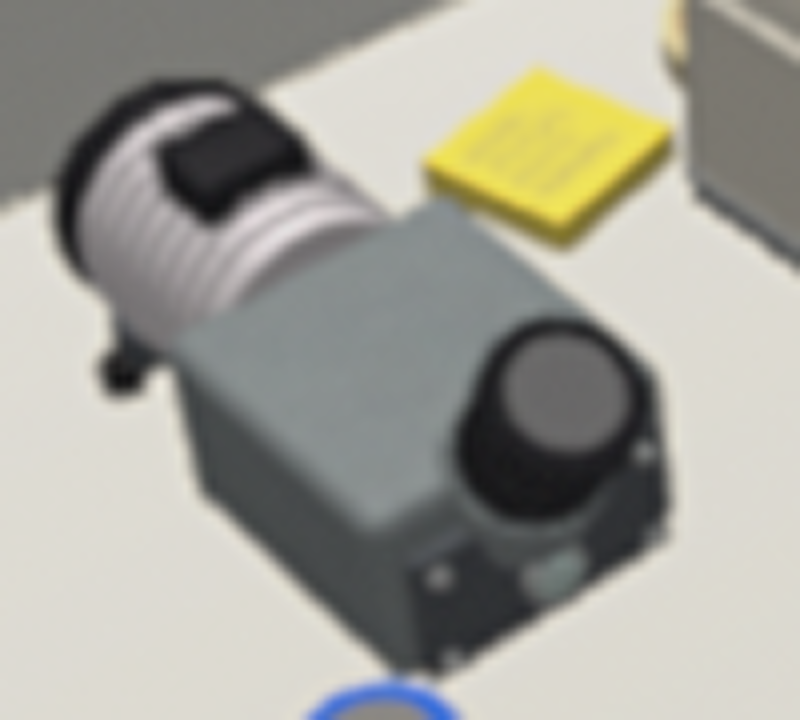

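View pics/c2.png

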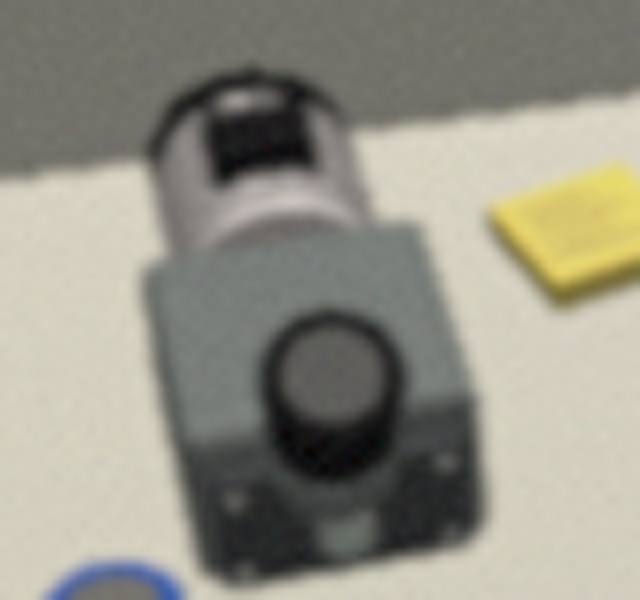

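View pics/c3.png

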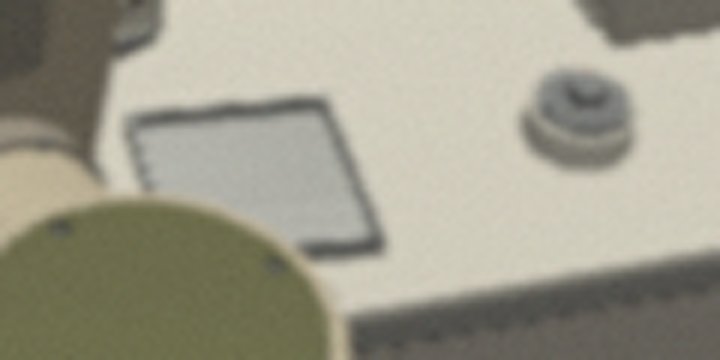

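The crops show the black cap on the pump's slanted neck, with its top disc at scene ≈(210.6,228.5) and side ≈(206.2,191.1). The case and the tray (side ≈(343,230)) are clear too. I'll triangulate and check against the case height.

```bash
cat > h.py <<'E'
import numpy as np,cv2
from scipy.spatial.transform import Rotation as R
def ray(c,u,v):
    K,T=c["K"],c["T"]; d=np.array([(u-K[0,2])/K[0,0],-(v-K[1,2])/K[1,1],-1.])
    d=T[:3,:3]@d; return T[:3,3],d/np.linalg.norm(d)
def plane(c,u,v,z):
    o,d=ray(c,u,v); return o+d*(z-o[2])/d[2]
def tri(rs):
    A=sum(np.eye(3)-np.outer(d,d) for o,d in rs); b=sum((np.eye(3)-np.outer(d,d))@o for o,d in rs)
    p=np.linalg.solve(A,b); return p,[np.linalg.norm((np.eye(3)-np.outer(d,d))@(p-o)) for o,d in rs]
def proj(c,p):
    q=np.linalg.inv(c["T"])@np.r_[p,1]; K=c["K"]; return np.array([K[0,0]*q[0]/-q[2]+K[0,2],K[1,1]*-q[1]/-q[2]+K[1,2]])
E
python3 - <<'E'
from h import *
sc=np.load("scene0.npz");sd=np.load("side0.npz")
f=lambda x,y,X,Y,s:(X+(x+.5)/s-.5,Y+(y+.5)/s-.5)
t,r=tri([ray(sc,*f(568,392,140,180,8)),ray(sd,*f(333,372,165,145,8))]);print("captop",t,r)
P={}
for n,p in dict(fl=(370,525),rl=(175,345),rr=(440,200)).items():print("scene",n,plane(sc,*f(*p,140,180,8),.092).round(4))
for n,p in dict(fl=(190,445),rl=(145,268),rr=(418,225),fr=(475,400)).items():print("side",n,plane(sd,*f(*p,165,145,8),.092).round(4))
for n,p in dict(a=(130,120),b=(322,100),c=(380,245)).items():print("tray",n,plane(sd,*f(*p,300,200,6),.016).round(4))
print("timer",plane(sd,*f(585,95,300,200,6),.042))
print("bottle",plane(sc,286,264,.097),plane(sd,251,244,.097));print("jar",plane(sc,181,315,.099),plane(sd,149,245,.099));print("blue",plane(sc,189,272,.057),plane(sd,180,221,.057))
E
```

```text
captop [0.578345   0.19476888 0.14441405] [np.float64(0.0005697139252801664), np.float64(0.0005697139252801719)]
scene fl [0.6165 0.2579 0.092 ]
scene rl [0.7422 0.2635 0.092 ]
scene rr [0.7492 0.1444 0.092 ]
side fl [0.6093 0.2566 0.092 ]
side rl [0.739  0.2646 0.092 ]
side rr [0.7425 0.141  0.092 ]
side fr [0.6111 0.1351 0.092 ]
tray a [ 0.4916 -0.179   0.016 ]
tray b [ 0.4823 -0.2919  0.016 ]
tray c [ 0.3634 -0.2794  0.016 ]
timer [ 0.42514451 -0.4234436   0.042     ]
bottle [0.37932806 0.09258055 0.097     ] [0.35196006 0.09250787 0.097     ]
jar [0.41512843 0.39520836 0.099     ] [0.41652321 0.39119071 0.099     ]
blue [0.55511492 0.29105886 0.057     ] [0.55066233 0.29372035 0.057     ]
```

Cap top is at (0.578, 0.195, 0.144). The case edges check out at 130 mm length scale, 120 mm width and yaw about 2.7°, and the cap lies on the pump's centreline. The neck axis is therefore about (-0.499, -0.024, 0.866). Next I work out the approach pose.

```bash
cat >> h.py <<'E'
psi=np.radians(2.7)
AX=np.array([-.5*np.cos(psi),-.5*np.sin(psi),.8660254])
def RT(yaw): # tool R for world tilt pose + spin about tool z
    return R.from_euler('xyz',[np.pi,-np.pi/6,psi])*R.from_euler('z',yaw)
def rel(s,p,Rt):
    R0=R.from_euler('xyz',s["orientation"]); 
    print("rotvec deg",np.degrees((R0.inv()*Rt).as_rotvec()).round(2),"shift mm",(1000*R0.inv().apply(np.array(p)-s["position"])).round(1))
E
python3 - <<'E'
from h import *
from workcell import get_state
top=np.array([.5783,.1948,.1444])
rel(get_state(),top+.08*AX,RT(0)); print(RT(0).apply([0,0,1]),AX)
E
```

```text
rotvec deg [-5.31 29.7  19.5 ] shift mm [ 571.  -570.    17.7]
[ 0.49944494  0.02355323 -0.8660254 ] [-0.49944494 -0.02355323  0.8660254 ]
```

>>> apply_moves --series '[[[0, 0, 0, 20, -20, -5, 85], [0, 0, 0, 55, -55, -10, 85], [0, 0, 0, 90, -90, -15, 85], [0, 0, 0, 130, -130, -20, 85], [0, 0, 0, 170, -170, -20, 85], [0, 0, 0, 210, -210, -20, 85], [0, 0, 0, 250, -250, -20, 85], [0, 0, 0, 290, -290, -20, 85], [0, 0, 0, 330, -330, -20, 85], [0, 0, 0, 365, -365, -20, 85], [0, 0, 0, 390, -390, -20, 85], [0, 0, 0, 400, -400, -20, 85]]]' --newtons 60

```text
time_s: 1.65
position: [0.4464, -0.0286, 0.251]
orientation: [-3.141, 0.0, 0.398]
contact_force: [-0.9, -0.6, 0.3]
finger_gap: 0.0847
```

```bash
python3 - <<'E'
from h import *
from workcell import get_state
s=get_state();print(s)
top=np.array([.5783,.1948,.1444])
rel(s,top+.08*AX,RT(0))
E
```

```text
{'time_s': 1.65, 'joint_positions': array([-1.78859186e-01, -3.01389437e-01,  1.85976096e+00,  1.08607787e-04,
        1.58372889e+00,  9.93657283e-01]), 'joint_vel': array([ 0.21234844,  0.09933974, -0.07732724, -0.01379354, -0.01786383,
        0.22359827]), 'joint_efforts': array([-2.30042408e-01, -3.54884863e+01, -5.02961862e+01,  3.26614128e-01,
       -1.10904680e-02,  7.06247200e-03]), 'position': array([ 0.44639803, -0.02863455,  0.25104331]), 'orientation': array([-3.14122460e+00,  3.66259780e-04,  3.98281301e-01]), 'contact_force': array([-0.94579732, -0.63239668,  0.32901002]), 'wrist_torque': array([0.01667815, 0.0457012 , 0.0625185 ]), 'finger_gap': 0.08467577098486216}
rotvec deg [-5.28 29.71 19.65] shift mm [ 170.7 -168.5   37.4]
```

>>> apply_moves --series '[[[-0.5, 3, 2, 15, -15, 3, 85], [-1, 6, 4, 30, -30, 6, 85], [-1.5, 9, 6, 50, -50, 10, 85], [-2, 12, 8, 70, -70, 15, 85], [-2.5, 15, 10, 90, -90, 19, 85], [-3, 18, 12, 110, -110, 24, 85], [-3.6, 21, 14, 130, -130, 29, 85], [-4.2, 24, 16, 150, -148, 33, 85], [-4.8, 27, 18, 165, -163, 36, 85], [-5.3, 29.7, 19.6, 171, -170, 37.5, 85], [-5.3, 29.7, 19.6, 171, -170, 37.5, 85], [-5.3, 29.7, 19.6, 171, -170, 37.5, 85]]]'

```text
time_s: 3.15
position: [0.5385, 0.1917, 0.214]
orientation: [3.14, -0.523, 0.046]
contact_force: [0.1, -0.6, 0.1]
finger_gap: 0.0851
```

```bash
python3 - <<'E'
from h import *
from workcell import get_state,get_image
s=get_state();print(s["joint_positions"],s["position"],s["orientation"])
for n in ["scene","side","wrist"]:
    d=get_image(n); cv2.imwrite(f"pics/{n}1.png",d["image"][:,:,::-1]);np.savez(f"{n}1.npz",K=d["K"],T=d["T"],im=d["image"])
im=cv2.imread("pics/scene1.png")[170:290,130:290];cv2.imwrite("pics/c4.png",cv2.resize(im,None,fx=5,fy=5,interpolation=2))
im=cv2.imread("pics/side1.png")[130:250,120:280];cv2.imwrite("pics/c5.png",cv2.resize(im,None,fx=5,fy=5,interpolation=2))
E
```

```text
[ 0.34825207 -0.40112419  2.0928898  -0.18488913  0.95509096  1.94202525] [0.53852194 0.19173443 0.21395102] [ 3.14001239 -0.52308299  0.04627734]
```

View pics/wrist1.png

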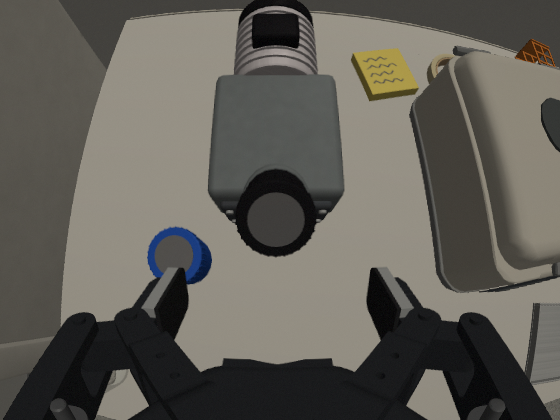

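View pics/scene1.png

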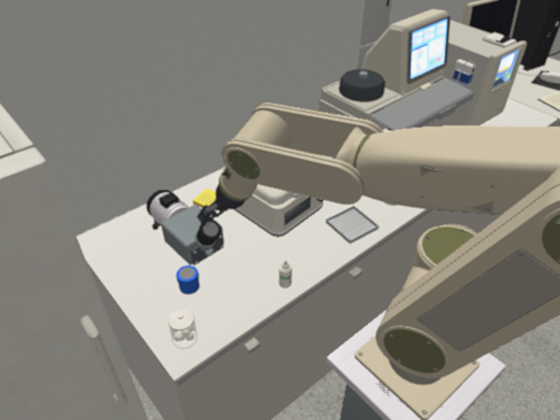

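View pics/side1.png

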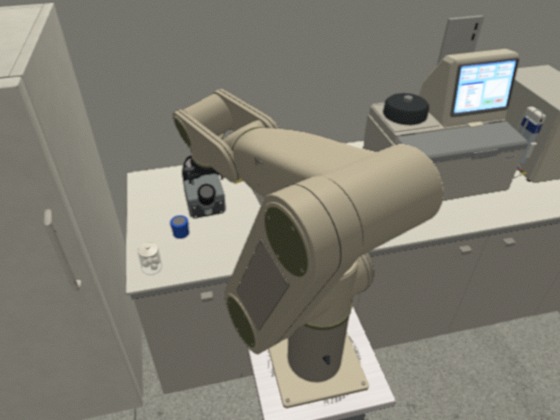

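The wrist view shows the black cap's top disc at about (276,219), centred between the fingers. The blue look-alike is at (178,255). The tray is now fully visible in the scene view at (352,224). I'll refine with these.

```bash
cat >> h.py <<'E'
def fray(c,u,v):
    K,T=c["K"],c["T"]; a=np.array([u-K[0,2],v-K[1,2]]); r=np.hypot(*a); th=r/K[0,0]
    d=np.array([np.sin(th)*a[0]/r,-np.sin(th)*a[1]/r,-np.cos(th)]); return T[:3,3],T[:3,:3]@d
def fplane(c,u,v,z):
    o,d=fray(c,u,v); return o+d*(z-o[2])/d[2]
E
python3 - <<'E'
from h import *
im=cv2.imread("pics/wrist1.png")[60:270,190:370];cv2.imwrite("pics/c6.png",cv2.resize(im,None,fx=2.8,fy=2.8,interpolation=2))
im=cv2.imread("pics/scene1.png")[190:260,310:400];cv2.imwrite("pics/c7.png",cv2.resize(im,None,fx=8,fy=8,interpolation=2))
w=np.load("wrist1.npz");sc=np.load("scene0.npz");sd=np.load("side0.npz")
f=lambda x,y,X,Y,s:(X+(x+.5)/s-.5,Y+(y+.5)/s-.5)
print(tri([ray(sc,*f(568,392,140,180,8)),ray(sd,*f(333,372,165,145,8)),fray(w,276,219)]))
for p in [(217,80),(337,78)]: print(fplane(w,*p,.092))
E
```

```text
(array([0.57903008, 0.19453958, 0.14382752]), [np.float64(0.0005446358899357663), np.float64(0.0006420924978612543), np.float64(0.00011804198282519192)])
[0.73732016 0.26489742 0.092     ]
[0.74602218 0.13728208 0.092     ]
```

View pics/c6.png

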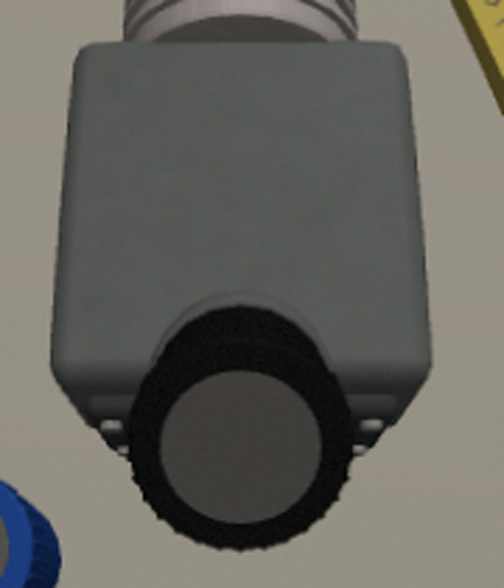

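View pics/c7.png

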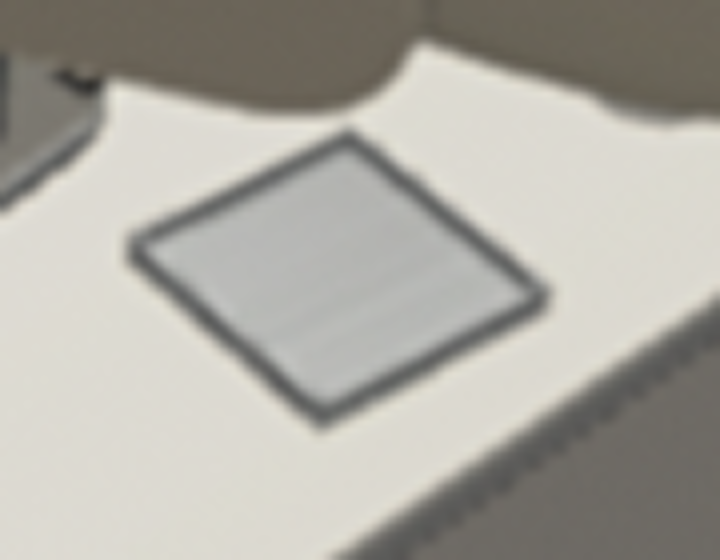

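```bash
python3 - <<'E'
from h import *
from workcell import get_state
sc=np.load("scene1.npz");f=lambda x,y,X,Y,s:(X+(x+.5)/s-.5,Y+(y+.5)/s-.5)
c=np.array([plane(sc,*f(*p,310,190,8),.016) for p in [(130,248),(348,133),(550,298),(322,420)]]);print(c.round(4),c.mean(0),[np.linalg.norm(c[i]-c[i-1]) for i in range(4)])
s=get_state()
top=np.array([.5790,.1945,.1438])
for d in (.05,.0,-.031):rel(s,top+d*AX,RT(0))
E
```

```text
[[ 0.4947 -0.1749  0.016 ]
 [ 0.4873 -0.2928  0.016 ]
 [ 0.3676 -0.281   0.016 ]
 [ 0.3783 -0.1632  0.016 ]] [ 0.43198002 -0.22798176  0.016     ] [np.float64(0.11700199855800607), np.float64(0.11814352632304295), np.float64(0.12028553346074447), np.float64(0.1183227427951156)]
rotvec deg [ 0.11 -0.03 -0.1 ] shift mm [-0.5 -0.9 31.2]
rotvec deg [ 0.11 -0.03 -0.1 ] shift mm [-0.5 -1.  81.2]
rotvec deg [ 0.11 -0.03 -0.1 ] shift mm [ -0.5  -1.1 112.2]
```

Tray: centre (0.430,-0.228), sides about 118–120 mm (matches), yaw about 5°. Next, the descent along the axis.

>>> apply_moves --series '[[[0, 0, 0, 0, -1, 20, 85], [0, 0, 0, 0, -1, 40, 85], [0, 0, 0, 0, -1, 60, 85], [0, 0, 0, 0, -1, 75, 85], [0, 0, 0, 0, -1, 88, 85], [0, 0, 0, 0, -1, 98, 85], [0, 0, 0, 0, -1, 106, 85], [0, 0, 0, 0, -1, 112, 85], [0, 0, 0, 0, -1, 112, 85], [0, 0, 0, 0, -1, 112, 85]]]'

```text
time_s: 4.55
position: [0.5945, 0.1961, 0.1172]
orientation: [3.141, -0.524, 0.046]
contact_force: [-0.1, -0.2, 0.7]
finger_gap: 0.0851
```

```bash
python3 - <<'E'
from h import *
from workcell import get_state,get_image
s=get_state();print(s["joint_positions"],s["contact_force"]);top=np.array([.5790,.1945,.1438]);rel(s,top-.031*AX,RT(0))
d=get_image("wrist"); cv2.imwrite("pics/wrist2.png",d["image"][:,:,::-1])
E
```

```text
[ 0.31464891 -0.12752433  2.05557857 -0.2050762   0.71556993  1.96062108] [-0.08877161 -0.22883473  0.67488181]
rotvec deg [ 0.08 -0.04 -0.06] shift mm [-0.1  0.8  0.2]
```

View pics/wrist2.png

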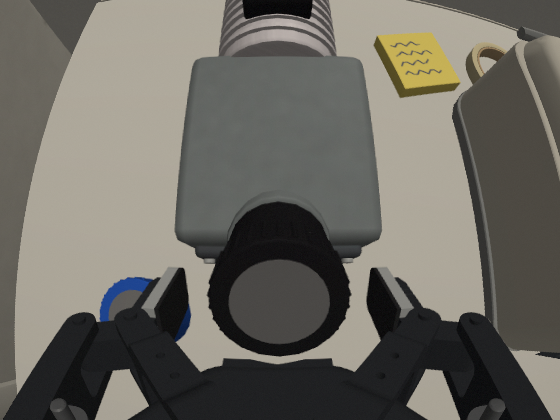

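>>> apply_moves --series '[[[0, 0, 0, 0, 0.7, 0, 75], [0, 0, 0, 0, 0.7, 0, 65], [0, 0, 0, 0, 0.7, 0, 50], [0, 0, 0, 0, 0.7, 0, 50], [0, 0, 0, 0, 0.7, 0, 50], [0, 0, 0, 0, 0.7, 0, 50]]]' --newtons 70

```text
time_s: 5.35
position: [0.5944, 0.1952, 0.1173]
orientation: [3.141, -0.524, 0.046]
contact_force: [-5.5, -1.2, 5.4]
finger_gap: 0.0582
```

```bash
python3 - <<'E'
from h import *
from workcell import get_state,get_image
s=get_state();print(s["joint_positions"],s["contact_force"],s["wrist_torque"]);top=np.array([.5790,.1945,.1438]);rel(s,top-.031*AX,RT(0))
d=get_image("wrist"); cv2.imwrite("pics/wrist3.png",d["image"][:,:,::-1])
E
```

```text
[ 0.31311184 -0.12872113  2.05633078 -0.20412613  0.71602405  1.9585462 ] [-5.49183574 -1.22298154  5.39985975] [-0.24356757  0.56446192 -0.09102503]
rotvec deg [ 0.09 -0.03 -0.07] shift mm [-0.1  0.   0.3]
```

View pics/wrist3.png

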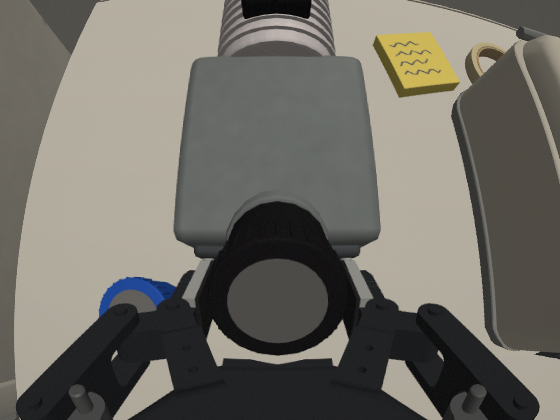

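Gripped at 58 mm with the cap centred and small forces. I'll start unscrewing (negative about tool z, with the helical rise) with a short trial.

>>> apply_moves --series '[[[0, 0, -5, 0, 0, -0.2, 50], [0, 0, -10, 0, 0, -0.5, 50], [0, 0, -20, 0, 0, -1, 50], [0, 0, -30, 0, 0, -1.5, 50], [0, 0, -40, 0, 0, -2, 50]]]'

```text
time_s: 6.02
position: [0.5937, 0.1954, 0.1192]
orientation: [2.783, -0.392, 0.821]
contact_force: [-3.4, 0.1, 3.2]
finger_gap: 0.0584
```

```bash
python3 - <<'E'
from h import *
from workcell import get_state,get_image
s=get_state();print(s["joint_positions"],s["contact_force"],s["wrist_torque"],s["finger_gap"]);top=np.array([.5790,.1945,.1438]);rel(s,top-.031*AX,RT(0))
d=get_image("wrist"); cv2.imwrite("pics/wrist4.png",d["image"][:,:,::-1])
E
```

```text
[ 0.31373636 -0.13381176  2.05733668 -0.20354814  0.71930869  1.25427596] [-3.4385421   0.06430791  3.1911794 ] [ 0.00868484  0.22368979 -0.03458604] 0.05836573261122345
rotvec deg [ 9.000e-02 -4.000e-02  4.026e+01] shift mm [-0.5 -0.2  2.3]
```

View pics/wrist4.png

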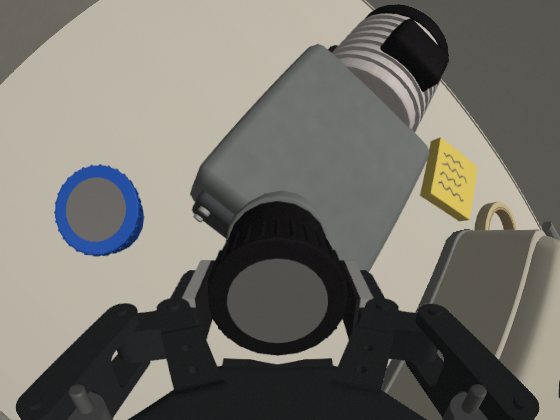

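It turned 40° with low torque and no slip, and the rise matches. I'll continue to 240°.

>>> apply_moves --series '[[[0, 0, -10, 0, 0, -0.5, 50], [0, 0, -20, 0, 0, -1, 50], [0, 0, -30, 0, 0, -1.5, 50], [0, 0, -40, 0, 0, -2, 50], [0, 0, -50, 0, 0, -2.5, 50], [0, 0, -60, 0, 0, -3, 50], [0, 0, -70, 0, 0, -3.5, 50], [0, 0, -80, 0, 0, -4, 50], [0, 0, -90, 0, 0, -4.5, 50], [0, 0, -100, 0, 0, -5, 50]]]'

```text
time_s: 7.32
position: [0.5911, 0.1952, 0.1234]
orientation: [2.787, 0.395, 2.42]
contact_force: [-2.1, 0.3, 3.8]
finger_gap: 0.0581
```

```bash
python3 - <<'E'
from h import *
from workcell import get_state,get_image
s=get_state();print(s["joint_positions"],s["contact_force"],s["wrist_torque"],s["finger_gap"]);top=np.array([.5790,.1945,.1438]);rel(s,top-.031*AX,RT(0))
E
```

```text
[ 0.31516376 -0.14682114  2.06057138 -0.2023102   0.72939648 -0.48896627] [-2.08239327  0.26591516  3.81024207] [-0.03359887  0.26953317  0.00837196] 0.05812979438972748
rotvec deg [1.0000e-01 7.0000e-02 1.4008e+02] shift mm [ 0.2 -0.3  7.2]
```

>>> apply_moves --series '[[[0, 0, -10, 0, 0, -0.5, 50], [0, 0, -20, 0, 0, -1, 50], [0, 0, -30, 0, 0, -1.5, 50], [0, 0, -40, 0, 0, -2, 50], [0, 0, -50, 0, 0, -2.5, 50], [0, 0, -60, 0, 0, -3, 50], [0, 0, -70, 0, 0, -3.5, 50], [0, 0, -80, 0, 0, -4, 50], [0, 0, -90, 0, 0, -4.5, 50], [0, 0, -100, 0, 0, -5, 50]]]'

```text
time_s: 8.57
position: [0.5886, 0.1951, 0.1276]
orientation: [-2.676, 0.251, -1.986]
contact_force: [-1.4, -0.3, 2.2]
finger_gap: 0.0584
```

```bash
python3 - <<'E'
from h import *
from workcell import get_state,get_image
s=get_state();print(s["joint_positions"],s["contact_force"],s["wrist_torque"],s["finger_gap"]);top=np.array([.5790,.1945,.1438]);rel(s,top-.031*AX,RT(0))
for n in ["scene","side","wrist"]:
    d=get_image(n); cv2.imwrite(f"pics/{n}5.png",d["image"][:,:,::-1])
im=cv2.imread("pics/scene5.png")[170:290,130:290];cv2.imwrite("pics/c8.png",cv2.resize(im,None,fx=5,fy=5,interpolation=2))
E
```

```text
[ 0.31666185 -0.15987286  2.06366804 -0.20107168  0.7395554  -2.2352683 ] [-1.43739385 -0.32543107  2.2092702 ] [-0.03216709  0.23492258  0.00648339] 0.05838229937136633
rotvec deg [-1.0000e-02 -1.1000e-01 -1.1991e+02] shift mm [ 0.2  0.1 12.2]
```

View pics/c8.png

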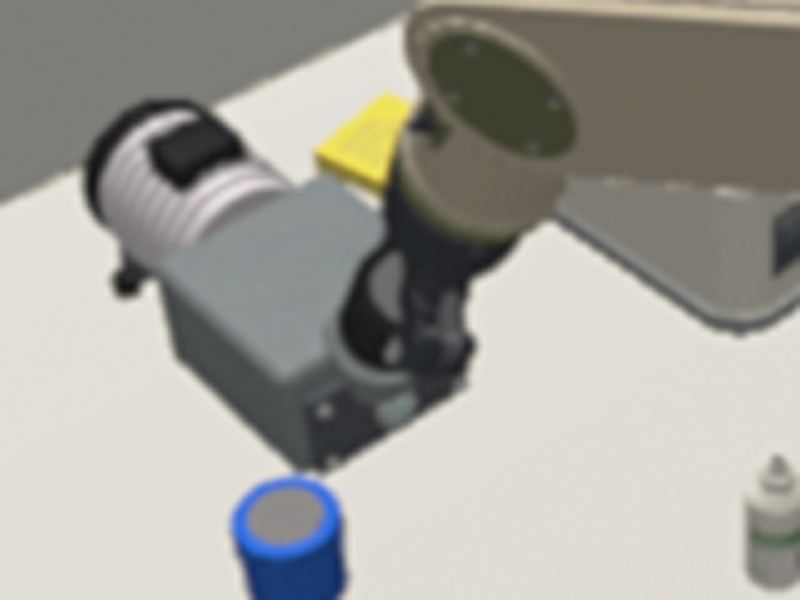

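View pics/wrist5.png

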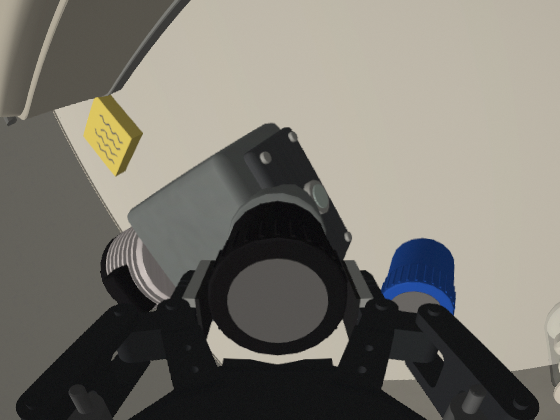

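The cap rose 12 mm with the gripper and is still seated and centred. I'll release, spin back 230° and grip again.

>>> apply_moves --series '[[[0, 0, 0, 0, 0, 0, 60], [0, 0, 0, 0, 0, 0, 70], [0, 0, 0, 0, 0, 0, 85], [0, 0, 0, 0, 0, 0, 85], [0, 0, 10, 0, 0, 0, 85], [0, 0, 20, 0, 0, 0, 85], [0, 0, 30, 0, 0, 0, 85], [0, 0, 40, 0, 0, 0, 85], [0, 0, 50, 0, 0, 0, 85], [0, 0, 60, 0, 0, 0, 85], [0, 0, 70, 0, 0, 0, 85]]]'

```text
time_s: 10.1
position: [0.5883, 0.1949, 0.1271]
orientation: [3.039, 0.515, 2.979]
contact_force: [1.1, 0.3, -0.2]
finger_gap: 0.0851
```

```bash
python3 - <<'E'
from h import *
from workcell import get_state,get_image
s=get_state();print(s["joint_positions"],s["contact_force"],s["wrist_torque"],s["finger_gap"])
for n in ["wrist"]:
    d=get_image(n); cv2.imwrite(f"pics/{n}6.png",d["image"][:,:,::-1])
E
```

```text
[ 0.31660222 -0.15936119  2.06398273 -0.2011367   0.739506   -1.00465902] [ 1.12907012  0.25552616 -0.20430768] [ 0.00417533  0.2236291  -0.0024853 ] 0.08506002943767645
```

View pics/wrist6.png

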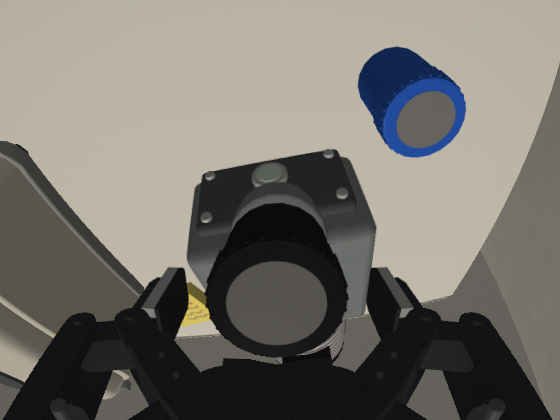

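The cap stays in place and clear of the fingers (disc at (276,303)). I'll spin the remaining 160°.

>>> apply_moves --series '[[[0, 0, 10, 0, 0, 0, 85], [0, 0, 20, 0, 0, 0, 85], [0, 0, 30, 0, 0, 0, 85], [0, 0, 40, 0, 0, 0, 85], [0, 0, 50, 0, 0, 0, 85], [0, 0, 60, 0, 0, 0, 85], [0, 0, 70, 0, 0, 0, 85], [0, 0, 80, 0, 0, 0, 85]]]'

```text
time_s: 11.15
position: [0.5883, 0.195, 0.1271]
orientation: [2.618, -0.001, 1.614]
contact_force: [-0.1, -0.3, 0.4]
finger_gap: 0.0852
```

>>> apply_moves --series '[[[0, 0, 10, 0, 0, 0, 85], [0, 0, 20, 0, 0, 0, 85], [0, 0, 30, 0, 0, 0, 85], [0, 0, 40, 0, 0, 0, 85], [0, 0, 50, 0, 0, 0, 85], [0, 0, 60, 0, 0, 0, 85], [0, 0, 70, 0, 0, 0, 85], [0, 0, 80, 0, 0, 0, 85], [0, 0, 80, 0, 0, 0, 85], [0, 0, 80, 0, 0, 0, 85]]]'

```text
time_s: 12.4
position: [0.5884, 0.195, 0.1272]
orientation: [3.038, -0.514, 0.252]
contact_force: [0.6, 0.3, 0.2]
finger_gap: 0.085
```

```bash
python3 - <<'E'
from h import *
from workcell import get_state,get_image
s=get_state();print(s["joint_positions"],s["contact_force"],s["position"],s["finger_gap"])
for n in ["wrist"]:
    d=get_image(n); cv2.imwrite(f"pics/{n}7.png",d["image"][:,:,::-1])
E
```

```text
[ 0.31660387 -0.1594      2.06393095 -0.20112694  0.73947536  1.77665201] [0.55645566 0.33220603 0.16012793] [0.58838924 0.19496781 0.12715903] 0.08504920049830796
```

View pics/wrist7.png

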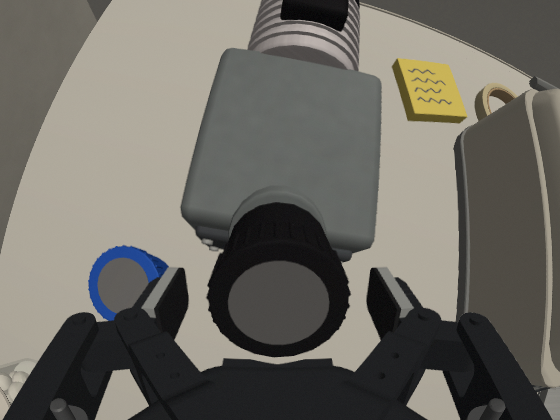

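>>> apply_moves --series '[[[0, 0, 0, 0, 0, 0, 70], [0, 0, 0, 0, 0, 0, 60], [0, 0, 0, 0, 0, 0, 50], [0, 0, 0, 0, 0, 0, 50], [0, 0, 0, 0, 0, 0, 50], [0, 0, 0, 0, 0, 0, 50]]]' --newtons 70

```text
time_s: 13.2
position: [0.5885, 0.1949, 0.1273]
orientation: [3.041, -0.515, 0.247]
contact_force: [-2.3, -2.1, 2.5]
finger_gap: 0.0582
```

>>> apply_moves --series '[[[0, 0, -10, 0, 0, -0.5, 50], [0, 0, -20, 0, 0, -1, 50], [0, 0, -30, 0, 0, -1.5, 50], [0, 0, -40, 0, 0, -2, 50], [0, 0, -50, 0, 0, -2.5, 50], [0, 0, -60, 0, 0, -3, 50], [0, 0, -70, 0, 0, -3.5, 50], [0, 0, -80, 0, 0, -4, 50], [0, 0, -90, 0, 0, -4.5, 50], [0, 0, -100, 0, 0, -5, 50]]]'

```text
time_s: 14.45
position: [0.586, 0.1952, 0.1317]
orientation: [2.645, 0.175, 1.927]
contact_force: [-1.7, 0.1, 1.6]
finger_gap: 0.0582
```

```bash
python3 - <<'E'
from h import *
from workcell import get_state,get_image
s=get_state();print(s["joint_positions"],s["contact_force"],s["wrist_torque"],s["finger_gap"]);top=np.array([.5790,.1945,.1438]);rel(s,top-.031*AX,RT(0))
for n in ["wrist"]:
    d=get_image(n); cv2.imwrite(f"pics/{n}8.png",d["image"][:,:,::-1])
E
```

```text
[ 0.31840529 -0.17255092  2.06658834 -0.19963061  0.74944481  0.02962295] [-1.68282378  0.11144393  1.55898235] [-0.01787654  0.27461137 -0.01943749] 0.05824465352449843
rotvec deg [8.0000e-02 3.0000e-02 1.1027e+02] shift mm [-0.3 -0.2 17. ]
```

View pics/wrist8.png

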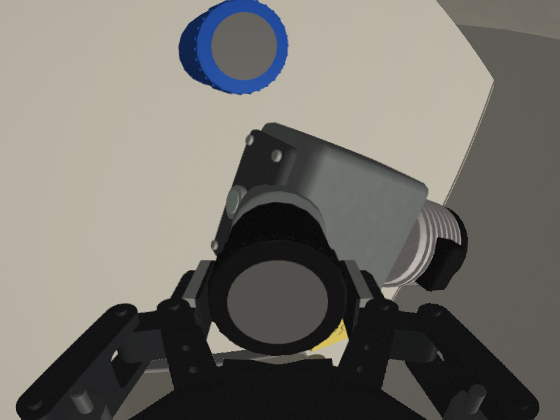

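340° done and still engaged as expected. Next, 110° more with the helical rise.

>>> apply_moves --series '[[[0, 0, -10, 0, 0, -0.5, 50], [0, 0, -20, 0, 0, -1, 50], [0, 0, -30, 0, 0, -1.5, 50], [0, 0, -40, 0, 0, -2, 50], [0, 0, -50, 0, 0, -2.5, 50], [0, 0, -60, 0, 0, -3, 50], [0, 0, -70, 0, 0, -3.5, 50], [0, 0, -80, 0, 0, -4, 50], [0, 0, -90, 0, 0, -4.5, 50], [0, 0, -100, 0, 0, -5, 50], [0, 0, -110, 0, 0, -5.5, 50]]]'

```text
time_s: 15.88
position: [0.5833, 0.195, 0.1365]
orientation: [-2.784, 0.392, -2.323]
contact_force: [-1.6, -0.1, 1.8]
finger_gap: 0.0582
```

```bash
python3 - <<'E'
from h import *
from workcell import get_state,get_image
s=get_state();print(s["joint_positions"],s["contact_force"],s["wrist_torque"],s["finger_gap"]);top=np.array([.5790,.1945,.1438]);rel(s,top-.031*AX,RT(0))
E
```

```text
[ 0.32006342 -0.18672274  2.06957637 -0.19844762  0.76076757 -1.88804801] [-1.62688238 -0.11863233  1.82224171] [ 0.06633156  0.28717294 -0.00665197] 0.05824563915103173
rotvec deg [-2.0000e-02 -9.0000e-02 -1.3991e+02] shift mm [ 0.2 -0.2 22.5]
```

Force pattern is consistent with a free cap resting on the spring. I'll draw gently along the axis and watch the force.

>>> apply_moves --series '[[[0, 0, 0, 0, 0, -1, 50], [0, 0, 0, 0, 0, -2, 50], [0, 0, 0, 0, 0, -3, 50], [0, 0, 0, 0, 0, -4, 50]]]'

```text
time_s: 16.38
position: [0.5812, 0.1948, 0.1399]
orientation: [-2.786, 0.394, -2.328]
contact_force: [-1.7, 1.3, 1.9]
finger_gap: 0.0583
```

```bash
python3 - <<'E'
from h import *
from workcell import get_state,get_image
s=get_state();print(s["contact_force"],s["wrist_torque"],s["finger_gap"]);top=np.array([.5790,.1945,.1438]);rel(s,top-.031*AX,RT(0))
E
```

```text
[-1.68273726  1.290718    1.89384845] [0.24650731 0.26108478 0.11900498] 0.05826969556883849
rotvec deg [-1.0000e-02 -1.0000e-01 -1.4014e+02] shift mm [ 0.1 -0.2 26.5]
```

No pull resistance, so it is free. I'll draw it well clear along the axis.

>>> apply_moves --series '[[[0, 0, 0, 0, 0, -4, 50], [0, 0, 0, 0, 0, -8, 50], [0, 0, 0, 0, 0, -12, 50], [0, 0, 0, 0, 0, -17, 50], [0, 0, 0, 0, 0, -24, 50], [0, 0, 0, 0, 0, -32, 50], [0, 0, 0, 0, 0, -42, 50], [0, 0, 0, 0, 0, -54, 50], [0, 0, 0, 0, 0, -68, 50], [0, 0, 0, 0, 0, -80, 50], [0, 0, 0, 0, 0, -88, 50], [0, 0, 0, 0, 0, -90, 50]]]'

```text
time_s: 17.88
position: [0.5363, 0.1928, 0.2186]
orientation: [-2.785, 0.394, -2.326]
contact_force: [0.7, 0.3, 0.0]
finger_gap: 0.0581
```

```bash
python3 - <<'E'
from h import *
from workcell import get_state,get_image
s=get_state();print(s["joint_positions"],s["position"],s["contact_force"],s["wrist_torque"],s["finger_gap"])
for n in ["wrist","scene"]:
    d=get_image(n); cv2.imwrite(f"pics/{n}9.png",d["image"][:,:,::-1])
im=cv2.imread("pics/scene9.png")[150:290,130:310];cv2.imwrite("pics/c9.png",cv2.resize(im,None,fx=4,fy=4,interpolation=2))
# target: vertical, tray centre, high
for j6 in [0]:
  for yaw in np.radians([5,95,-85,185]):
    print(np.degrees(yaw));rel(s,[.43,-.228,.20],R.from_euler('xyz',[np.pi,0,yaw]))
E
```

```text
[ 0.35246689 -0.41168723  2.09265104 -0.18577185  0.96425166 -1.89471682] [0.53627822 0.19282353 0.21864281] [0.66201959 0.33773342 0.02387788] [-0.00208708  0.26880421 -0.02827976] 0.05808885586923347
5.0
rotvec deg [ -36.59  -14.22 -138.26] shift mm [ 357.4 -242.6  -46.6]
95.0
rotvec deg [ 14.98  34.02 124.09] shift mm [ 357.4 -242.6  -46.6]
-85.0
rotvec deg [-28.5   12.55 -51.14] shift mm [ 357.4 -242.6  -46.6]
185.0
rotvec deg [-11.09  28.55  36.73] shift mm [ 357.4 -242.6  -46.6]
```

View pics/c9.png

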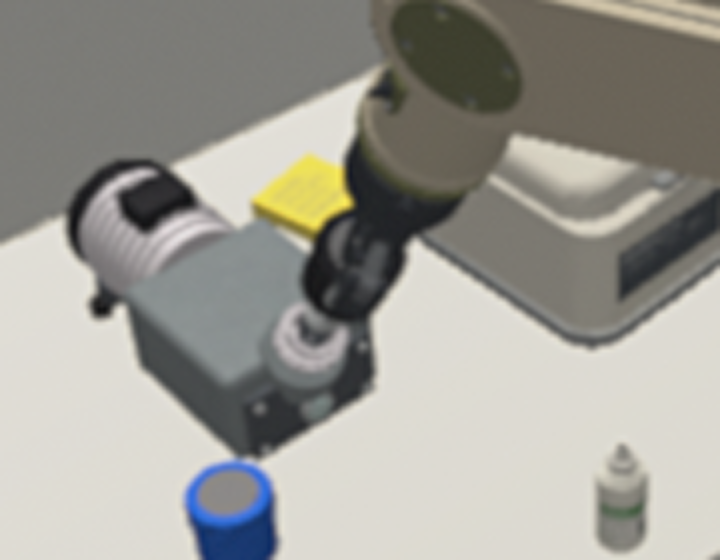

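View pics/wrist9.png

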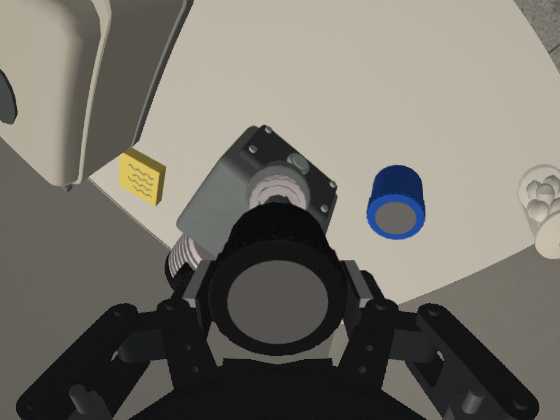

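The neck at (280,190) is now bare with its plate out, and the cap is firmly in the jaws. Next is the transfer to the tray by way of a waypoint clear of the centrifuge.

```bash
python3 - <<'E'
from h import *
from workcell import get_state
s=get_state();sc=np.load("scene0.npz")
for p in [(279,232),(226,196),(322,205)]:print("centrifuge base",plane(sc,*p,0))
Rt=R.from_euler('xyz',[np.pi,0,np.radians(185)])
rel(s,[.41,.09,.27],Rt)
s2=dict(position=np.array([.41,.09,.27]),orientation=Rt.as_euler('xyz'))
rel(s2,[.43,-.228,.15],Rt)
E
```

```text
centrifuge base [ 0.56310574 -0.037479    0.        ]
centrifuge base [ 0.81649905 -0.01284453  0.        ]
centrifuge base [ 0.57042127 -0.23224258  0.        ]
rotvec deg [-11.09  28.48  36.74] shift mm [ 128.9  -18.3 -110.6]
rotvec deg [ 0.  0. -0.] shift mm [   7.8 -318.5  120. ]
```

>>> apply_moves --series '[[[0, 0, 0, 3, 0, -14, 50], [-1, 3, 4, 15, -2, -27, 50], [-2, 6, 8, 28, -4, -40, 50], [-3.5, 9, 12, 42, -6, -53, 50], [-4.5, 12, 16, 58, -8, -66, 50], [-6, 15, 20, 74, -10, -79, 50], [-7, 18, 24, 90, -12, -90, 50], [-8.5, 22, 28, 106, -15, -100, 50], [-10, 26, 33, 120, -17, -107, 50], [-11, 28.5, 36.7, 129, -18, -110.5, 50], [-11, 28.5, 36.7, 129, -18, -110.5, 50]]]'

```text
time_s: 19.35
position: [0.4099, 0.0896, 0.2701]
orientation: [-3.14, -0.0, -3.055]
contact_force: [0.8, -0.5, -0.5]
finger_gap: 0.0581
```

>>> apply_moves --series '[[[0, 0, 0, 0, -15, 0, 50], [0, 0, 0, 2, -45, 5, 50], [0, 0, 0, 3, -80, 15, 50], [0, 0, 0, 4, -120, 30, 50], [0, 0, 0, 5, -160, 48, 50], [0, 0, 0, 6, -200, 66, 50], [0, 0, 0, 7, -240, 84, 50], [0, 0, 0, 8, -275, 100, 50], [0, 0, 0, 8, -300, 112, 50], [0, 0, 0, 8, -315, 119, 50], [0, 0, 0, 8, -318, 120, 50], [0, 0, 0, 8, -318, 120, 50]]]'

```text
time_s: 20.85
position: [0.4299, -0.2272, 0.1507]
orientation: [-3.14, 0.0, -3.054]
contact_force: [0.9, 0.4, -0.7]
finger_gap: 0.0582
```

```bash
python3 - <<'E'
from h import *
from workcell import get_state,get_image
s=get_state();print(s["joint_positions"],s["position"],s["orientation"],s["contact_force"],s["finger_gap"])
for n in ["wrist","scene","side"]:
    d=get_image(n); cv2.imwrite(f"pics/{n}10.png",d["image"][:,:,::-1]);np.savez(f"{n}10.npz",K=d["K"],T=d["T"],im=d["image"])
im=cv2.imread("pics/scene10.png")[150:290,270:450];cv2.imwrite("pics/c10.png",cv2.resize(im,None,fx=4,fy=4,interpolation=2))
E
```

```text
[-5.90799557e-01 -1.29443604e-01  1.89694069e+00 -1.20529306e-03
  1.37268026e+00 -2.24936447e+00] [ 0.42987556 -0.22719281  0.15074693] [-3.13978418e+00  3.59724512e-04 -3.05358735e+00] [ 0.89315158  0.3993428  -0.66136618] 0.058155452137697114
```

View pics/c10.png

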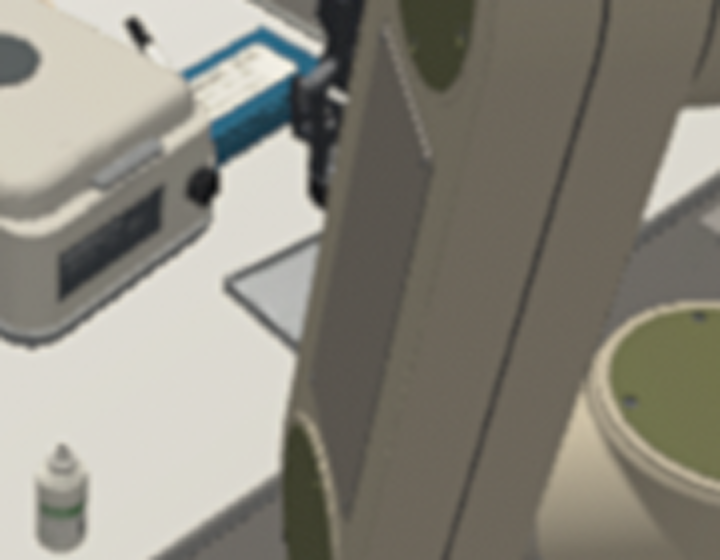

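View pics/wrist10.png

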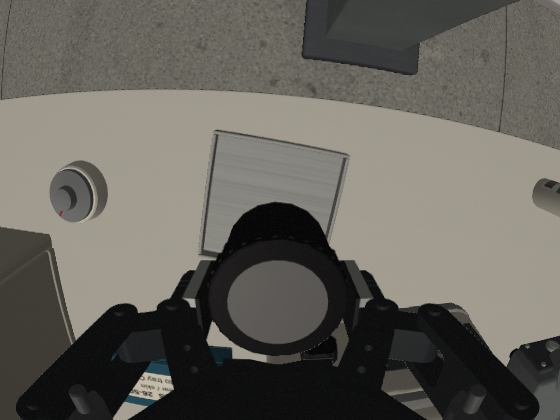

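```bash
python3 - <<'E'
from h import *
w=np.load("wrist10.npz")
c=np.array([fplane(w,*p,.016) for p in [(202,256),(217,131),(348,155)]]);print(c.round(4),(c[0]+c[2])/2,np.linalg.norm(c[0]-c[1]),np.linalg.norm(c[2]-c[1]))
E
```

```text
[[ 0.488  -0.2938  0.016 ]
 [ 0.3706 -0.2839  0.016 ]
 [ 0.381  -0.1699  0.016 ]] [ 0.43452313 -0.23183269  0.016     ] 0.11787803884651736 0.11452621877139063
```

The wrist view agrees: tray centre about (0.433,-0.230), sides matching. Lowering now.

>>> apply_moves --series '[[[0, 0, 0, -1, -1, 15, 50], [0, 0, 0, -2, -2, 35, 50], [0, 0, 0, -2, -2, 55, 50], [0, 0, 0, -2, -2, 75, 50], [0, 0, 0, -2, -2, 90, 50], [0, 0, 0, -2, -2, 102, 50], [0, 0, 0, -2, -2, 110, 50], [0, 0, 0, -2, -2, 114, 50], [0, 0, 0, -2, -2, 116, 50], [0, 0, 0, -2, -2, 117, 50], [0, 0, 0, -2, -2, 117, 50]]]'

```text
time_s: 22.38
position: [0.4321, -0.2297, 0.0336]
orientation: [-3.14, 0.0, -3.054]
contact_force: [0.3, 0.2, -1.3]
finger_gap: 0.0583
```

```bash
python3 - <<'E'
from h import *
from workcell import get_state,get_image
s=get_state();print(s["position"],s["orientation"],s["contact_force"],s["finger_gap"])
d=get_image("wrist"); cv2.imwrite("pics/wrist11.png",d["image"][:,:,::-1])
E
```

```text
[ 0.43210762 -0.22970656  0.03364468] [-3.13954064e+00  4.19614622e-04 -3.05415951e+00] [ 0.2936965   0.23046962 -1.34663446] 0.05834018205784538
```

View pics/wrist11.png

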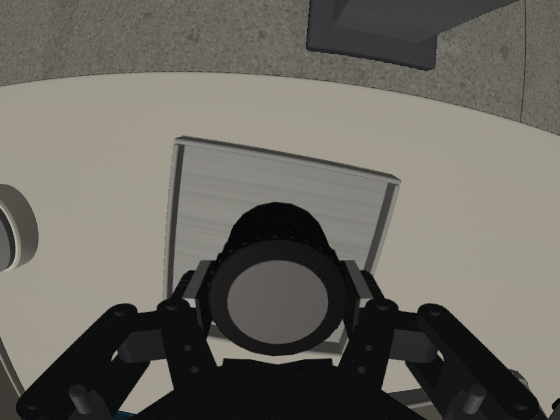

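Centred in the tray. I'll ease down until contact.

>>> apply_moves --series '[[[0, 0, 0, 0, 0, 0.7, 50], [0, 0, 0, 0, 0, 1.4, 50], [0, 0, 0, 0, 0, 2.1, 50], [0, 0, 0, 0, 0, 2.8, 50], [0, 0, 0, 0, 0, 2.8, 50]]]'

```text
time_s: 23.05
position: [0.4321, -0.2297, 0.0317]
orientation: [-3.14, 0.0, -3.054]
contact_force: [-4.6, 2.6, 13.0]
finger_gap: 0.0582
```

Contact at 13 N with the TCP at 31.7 mm, so the rim is on the tray floor. Releasing.

>>> apply_moves --series '[[[0, 0, 0, 0, 0, -0.5, 55], [0, 0, 0, 0, 0, -0.5, 60], [0, 0, 0, 0, 0, -0.5, 66], [0, 0, 0, 0, 0, -0.5, 75], [0, 0, 0, 0, 0, -0.5, 85], [0, 0, 0, 0, 0, -0.5, 85], [0, 0, 0, 0, 0, -0.5, 85], [0, 0, 0, 0, 0, -0.5, 85]]]'

```text
time_s: 24.05
position: [0.4319, -0.2296, 0.031]
orientation: [-3.14, 0.0, -3.054]
contact_force: [0.3, -0.5, -0.4]
finger_gap: 0.0849
```

```bash
python3 - <<'E'
from h import *
from workcell import get_state,get_image
s=get_state();print(s["position"],s["contact_force"],s["finger_gap"])
d=get_image("wrist"); cv2.imwrite("pics/wrist12.png",d["image"][:,:,::-1])
E
```

```text
[ 0.43190461 -0.22956719  0.03104573] [ 0.3023483  -0.51638128 -0.39503131] 0.08494829329687771
```

View pics/wrist12.png

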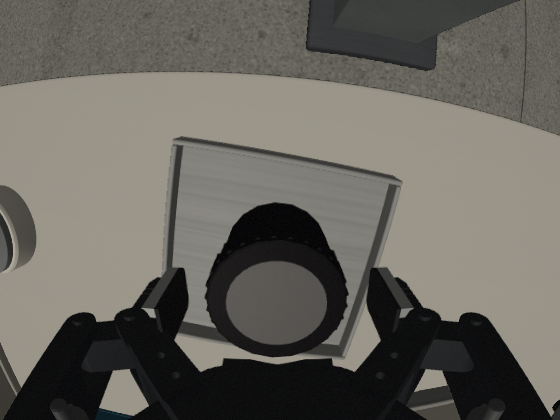

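The cap stands upright in the tray and the fingers are clear of it on both sides. Retreating straight up.

>>> apply_moves --series '[[[0, 0, 0, 0, 0, -8, 85], [0, 0, 0, 0, 0, -20, 85], [0, 0, 0, 0, 0, -40, 85], [0, 0, 0, 0, 0, -65, 85], [0, 0, 0, 0, 0, -95, 85], [0, 0, 0, 0, 0, -125, 85], [0, 0, 0, 0, 0, -150, 85], [0, 0, 0, 0, 0, -165, 85], [0, 0, 0, 0, 0, -170, 85], [0, 0, 0, 0, 0, -170, 85]]]'

```text
time_s: 25.35
position: [0.4317, -0.2292, 0.2007]
orientation: [-3.14, -0.0, -3.054]
contact_force: [-0.3, 0.3, 0.4]
finger_gap: 0.085
```

```bash
python3 - <<'E'
from h import *
from workcell import get_state,get_image
s=get_state();print(s["time_s"],s["position"],s["contact_force"],s["finger_gap"])
for n in ["wrist","scene","side"]:
    d=get_image(n); cv2.imwrite(f"pics/{n}13.png",d["image"][:,:,::-1])
E
```

```text
25.35 [ 0.43172857 -0.22916996  0.20072156] [-0.30731932  0.29486725  0.43489973] 0.08496935127951394
```

View pics/wrist13.png

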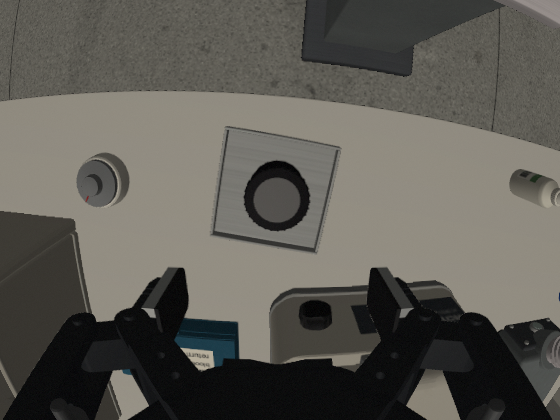

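View pics/side13.png

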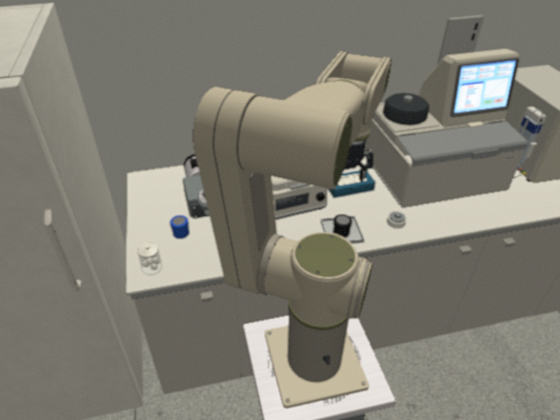

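The cap stands upright at the middle of the tray, at wrist (277,200) and side (342,225). The timer, bottle, jar and blue look-alike are unmoved, and the gripper is clear.

```bash
python3 -c "
from workcell import hand_in
print(hand_in())"
```

```text
the job is handed in; nothing more can be done
None
```

I unscrewed the black cap in two gripped strokes (240° and 210°, with one regrasp) and held it as it came free. After drawing it off along the neck's axis, I set it open side down in the steel tray, let go and moved up clear. It was handed in at about 25 s of the 72 s allowed.

My last checks:
- **Cap:** it stands upright near the centre of the tray. Contact on set-down was about 13 N.
- **Gripper:** it is open, 170 mm above where it released the cap, with a contact force of about 0.6 N at the sensor.
- **Bystanders:** the jar and timer look unmoved in the final side view, and the timer and bottle look undisturbed in the final wrist view. I judged this by eye and did not measure their positions again.
- **Disagreements:**
  - The gripper closed to about 58 mm on the 60 mm cap head, and the cap never slipped in the pictures.
  - Contact with the tray floor came about 2–3 mm higher than I had predicted.

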